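Make up two gearbox rebuild kits

TASK

Make up two gearbox rebuild kits from the stock on the bench. The tray with the post gets the large slotted disc down on the post first, the small slotted disc on top of it with its slot pointing the opposite way so that neither can slide off, and the piston standing upright in its empty compartment; the plain tray gets the larger gear and the ball bearing, one lying flat in each compartment. Leave the small pinion gear where it lies.

Things in the scene. Friction and masses are not known exactly. Their poses are not given: they have to be found in the camera images.
- large_disc: Flat steel disc, diameter 64 mm, 10 thick, lying on the bench, with a parallel slot 14 wide from the rim to 7 past the centre, so a post can stand at its centre. Origin: disc centre on the underside; x points from the centre out through the slot's mouth, z up. 0.2 kg. Best gripped across the slot (fingers at +y and -y).
- small_disc: Same kind of slotted disc, diameter 50 mm, 10 thick, the same 14 wide slot reaching 7 past the centre. Origin: disc centre on the underside; x points out through the slot's mouth, z up. About 0.12 kg.
- piston: Aluminium piston, a plain cylinder standing upright, diameter 36 mm, height 46, with two black seal rings and a shallow dished top. Origin: centre of the underside; z up. About 0.13 kg.
- gear: The larger steel gear, lying flat, bore up, diameter 46 mm over the teeth, 26 high, bore 20. Origin: centre of the underside; z up. About 0.22 kg.
- bearing: Steel ball bearing lying flat, outer diameter 54 mm, 16 high, bore 24, black cage with balls between the two rings. Origin: centre of the underside; z up. About 0.16 kg.
- pinion: The small steel pinion gear, diameter 32 mm over the teeth, 22 high. Origin: centre of the underside. Not wanted in either kit: it stays where it is.
- post_tray: Fixed grey kit tray, 214 (x) by 126 (y) mm, walls 4 thick, 16 high; floor 4 thick; divider 4 thick, 16 high at x = 0. Origin: centre of underside, z up. At x = -52, y = 0 a post, diameter 8, tip 50 above the origin, with a foot collar (diameter 30, top 12 above the origin) on which the first disc rests; the second then lies 22 above the origin. The +x compartment (centre x = 52) is empty, its floor at 4.
- plain_tray: Fixed grey kit tray of the same size and make as the post tray, without a post: two empty compartments, each 101 (x) by 118 (y) mm inside, centres at x = -52 and +52, y = 0, floor 4 above the origin, walls 16 high. Origin: centre of underside; z up.
Things that resemble listed ones, but are neither listed nor needed, are in the scene too. Leave any yellow look-alike of the bearing alone. Leave any blue look-alike of the gear alone.

How it is judged (in metres and radians):
At the end, for the whole second after the job is handed in: Large disc flat on the post collar, small disc flat on it (9 mm sideways, 3 mm in height), slots opposite within 40 degrees; piston upright on the floor of the other compartment; gear and bearing flat in the plain tray, one per compartment; pinion within 20 mm of its start; all at rest (x of large_disc in the frame of post_tray between -0.061 and -0.043 m and y of large_disc in the frame of post_tray between -0.009 and 0.009 m and z of large_disc in the frame of post_tray between 0.009 and 0.015 m and x of small_disc in the frame of post_tray between -0.061 and -0.043 m and y of small_disc in the frame of post_tray between -0.009 and 0.009 m and z of small_disc in the frame of post_tray between 0.019 and 0.025 m and angle between the x axis of large_disc and the x axis of small_disc, either way round below 0.7 rad and ((x of post_tray in the frame of large_disc above 0.022 m and x of post_tray in the frame of small_disc below -0.022 m) or (x of post_tray in the frame of small_disc above 0.022 m and x of post_tray in the frame of large_disc below -0.022 m) or (y of post_tray in the frame of large_disc above 0.022 m and y of post_tray in the frame of small_disc below -0.022 m) or (y of post_tray in the frame of small_disc above 0.022 m and y of post_tray in the frame of large_disc below -0.022 m)) and x of piston in the frame of post_tray between 0.018 and 0.09 m and y of piston in the frame of post_tray between -0.046 and 0.046 m and z of piston in the frame of post_tray between 0.001 and 0.008 m and y of gear in the frame of plain_tray between -0.045 and 0.045 m and z of gear in the frame of plain_tray between 0.001 and 0.008 m and y of bearing in the frame of plain_tray between -0.045 and 0.045 m and z of bearing in the frame of plain_tray between 0.001 and 0.008 m and ((x of gear in the frame of plain_tray between 0.02 and 0.09 m and x of bearing in the frame of plain_tray between -0.09 and -0.02 m) or (x of bearing in the frame of plain_tray between 0.02 and 0.09 m and x of gear in the frame of plain_tray between -0.09 and -0.02 m)) and distance of pinion from where it was at the start of the episode below 0.02 m and angle between each of large_disc, small_disc, piston, gear, bearing's own z axis and vertical below 0.12 rad and linear speed of each of large_disc, small_disc, piston, gear, bearing below 0.02 m/s); the robot touches nothing.
It fails at once if the small pinion gear is shifted more than 20 mm (distance of pinion from where it was at the start of the episode above 0.02 m).
It also fails if it takes over 144 s, if anything falls off the work surface, if the arm or the gripper's body presses on something with over 40 N, if the wrist force passes 120 N, or if a joint passes its speed limit or range.

ROBOT

A 6-joint arm with a two-finger parallel gripper is mounted at the origin on the work surface. World frame = base frame: x ahead of the robot, y to its left, z up, the work surface at z = 0. Lengths are in mm, angles in degrees, forces in N, time in s.
With the tool pointing down it reaches from about 300 to 825 mm from the base axis. Payload 5.4 kg.
Tool frame: the origin (TCP) lies midway between the tips of the shut fingers; the grasp point (between the pads) lies behind it (r.tcp_to_grasp is the z of the grasp point in the tool frame, in mm); z points along the fingers, y is the direction in which the jaws open and shut (so a half turn about z gives the same grasp; the last joint's range is limited). The gripper opens to 92 mm and grips with 3 to 60 N. Pads are 20 mm wide; open, the fingers measure 128 mm over their backs; the gripper's body (75 mm by 189 mm) begins 69 mm behind the grasp point.
Start: joints at [-76.839, 9.076, 91.501, -0, 79.423, -12.038], TCP at [244.786, -520.275, 214.601] pointing down, gripper open.
Joint ranges: [-166.64, 166.64], [-54.1, 131.32], [10.49, 154.53], [-73.88, 253.88], [9.74, 151.15], [-171.62, 171.62]. Speed limits (degrees/s): [147.25, 147.25, 180, 180, 180, 180].

INTERFACE

Orientations are given as a 3x3 rotation matrix whose columns are the frame's x, y, z axes.
In Python, from station import monitor, optics, job, r gives the robot as it stands.
- The arm moves only by the tool servo_tool, never from a script. Its argument "increments" is a list of rows, each a list of 5 numbers: the shift along the tool's x, y, z in cm, then the turn about the tool's z in rad, then the closure, from -1 (fully open) to 1 (shut). In form: [[dx, dy, dz, spin, gripper], ...]. A call has 1 to 10 rows; each row shifts and turns the pose as measured when the row begins, along the tool's axes as they then stand; what a row does not reach is not made up. A row lasts 1/12 s, in which the tool goes at most 41.7 mm and 7.16 degrees, less where a joint would pass 70% of its speed; a pose out of reach is approached as far as the arm can. A call with a gripper value outside its range is refused whole. The fingers move at their own pace and stop on an object; "squeeze" is the grip in N (left out, the last holds). Time passes only in rows, so rows that do not move let the fingers close. It gives the time, the measured TCP pose, the force and the opening at its end, in the units of the state.
- monitor.get_state(): the state, without advancing time (a new reading comes with each control period).
- optics.snapshot(name): name is "scene" or "top" or "wrist"; returns the picture (480x640x3 uint8, red, green, blue); there is no depth.
- optics.calibration(name): a dict with "fx", "fy", "cx", "cy" (pixels), "distortion" ([k1, k2, p1, p2, k3] as OpenCV has them; the pictures are not rectified), "pose" (4x4, takes a point from camera to world coordinates); the wrist camera has in their place "T_tool_cam" (4x4, takes a point from camera to tool coordinates, whose origin is the TCP and whose axes are the flange's). Camera axes: x right, y down, z forward; pixel columns grow to the right and rows downward; lengths in mm; the calibration is good to about 2 mm. A picture is of the moment at which its call begins: read the wrist's pose just before it. calibration takes no time and is no camera call.
- job.finish_job(): hands the job in, once; it reports no verdict.
The state is a dict: "t": time; "qpos": joint angles; "dq": joint speeds; "joint_torque": joint torques, N m; "tool_pos": TCP position; "eef_rot": TCP orientation; "wrist_force": force on the tool from outside, world axes, zero at the start; "wrist_torque": the same for the moment, N m; "grip_width": finger opening in mm.
Only numpy, scipy, OpenCV 4.12 (cv2) and the standard library are available. Lean on these libraries where they do the work, as an engineer would, in place of code of your own. Each camera call takes 0.05 s, during which the arm holds its last target. There are 200 camera calls.

## Working session

There is one attempt and no reset: what is moved stays moved. The work goes in short steps, Python scripts to look and compute and a tool call to move; the robot and the scene stay as the last step left them, time stands still between calls to the robot, and variables do not carry over. Pictures are saved under pics/ and viewed, about 12 in all and at most 16, crops included, and the job is handed in when it is done.

Besides the shell and the picture viewer there is one more tool, called after ">>>" as name([rows], argument=value, ...), one row to a line, values as JSON. servo_tool: Moves the arm, as the interface text tells. Its arguments: {"type":"object","properties":{"increments":{"type":"array"},"squeeze":{"type":"number"}},"required":["increments"]}

```bash
ls; mkdir -p pics; cat > h.py <<'E'
import numpy as np, cv2
from station import monitor, optics, job, r
def snap(name,fn=None):
    s=monitor.get_state(); im=optics.snapshot(name)
    if fn: cv2.imwrite('pics/'+fn,im[:,:,::-1])
    return im,s
def ray(name,uv,z,s=None):
    c=optics.calibration(name)
    if name=='wrist':
        T=np.eye(4);T[:3,:3]=s['eef_rot'];T[:3,3]=s['tool_pos'];P=T@np.array(c['T_tool_cam'])
    else: P=np.array(c['pose'])
    K=np.array([[c['fx'],0,c['cx']],[0,c['fy'],c['cy']],[0,0,1]])
    n=cv2.undistortPoints(np.array(uv,float).reshape(-1,1,2),K,np.array(c['distortion']))[:,0]
    d=np.c_[n,np.ones(len(n))]@P[:3,:3].T
    o=P[:3,3]
    return o+d*((z-o[2])/d[:,2])[:,None]
E
python3 - <<'E'
from h import *
snap('top','top1.png'); snap('scene','scene1.png')
s=monitor.get_state();print({k:np.round(v,3).tolist() for k,v in s.items()});print(r.tcp_to_grasp)
print(optics.calibration('top'),optics.calibration('wrist'))
E
```

```text
pics
{'t': 0.1, 'qpos': [-76.84, 9.109, 91.565, -0.0, 79.426, -12.037], 'dq': [-0.099, -0.14, -0.149, -0.078, -0.016, 0.001], 'joint_torque': [0.0, -38.65, -32.296, 0.07, 0.034, -0.0], 'tool_pos': [244.648, -519.717, 213.717], 'eef_rot': [[0.905, 0.426, -0.0], [0.426, -0.905, 0.002], [0.0, -0.002, -1.0]], 'wrist_force': [0.199, 0.249, 0.132], 'wrist_torque': [-0.005, 0.048, 0.053], 'grip_width': 91.832}
-18.700000000000003
{'fx': 447.4657293367462, 'fy': 447.4657293367462, 'cx': 316.30569540741544, 'cy': 233.552573309691, 'distortion': array([-0.06746978,  0.        ,  0.        ,  0.        ,  0.        ]), 'pose': array([[ 1.36366147e-02, -9.86510209e-01,  1.63130776e-01,
         3.70561103e+02],
       [-9.99207605e-01, -1.95455155e-02, -3.46718236e-02,
         1.33690023e+01],
       [ 3.73925831e-02, -1.62528706e-01, -9.85995038e-01,
         9.65976348e+02],
       [ 0.00000000e+00,  0.00000000e+00,  0.00000000e+00,
         1.00000000e+00]])} {'fx': 386.9948807356118, 'fy': 386.9948807356118, 'cx': 316.8824599930455, 'cy': 239.41076401529696, 'distortion': array([-0.05328948,  0.        ,  0.        ,  0.        ,  0.        ]), 'T_tool_cam': array([[ 1.64717525e-04, -9.64512508e-01, -2.64037109e-01,
         7.50001319e+01],
       [ 9.99999937e-01,  7.60984330e-05,  3.45859054e-04,
        -4.26095476e-01],
       [-3.13492574e-04, -2.64037149e-01,  9.64512460e-01,
        -1.70471629e+02],
       [ 0.00000000e+00,  0.00000000e+00,  0.00000000e+00,
         1.00000000e+00]])}
```

View pics/top1.png

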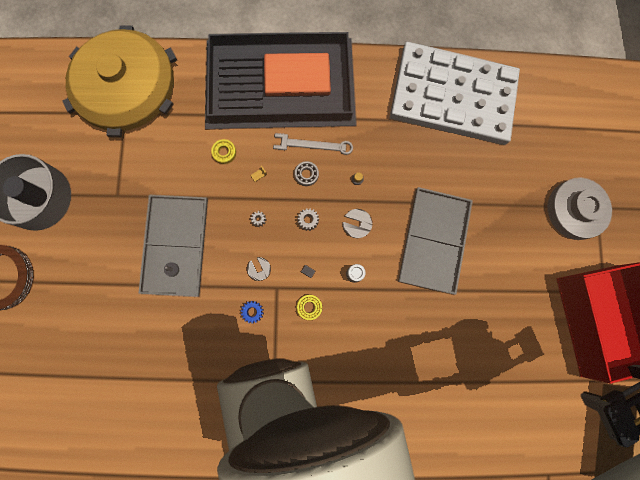

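View pics/scene1.png

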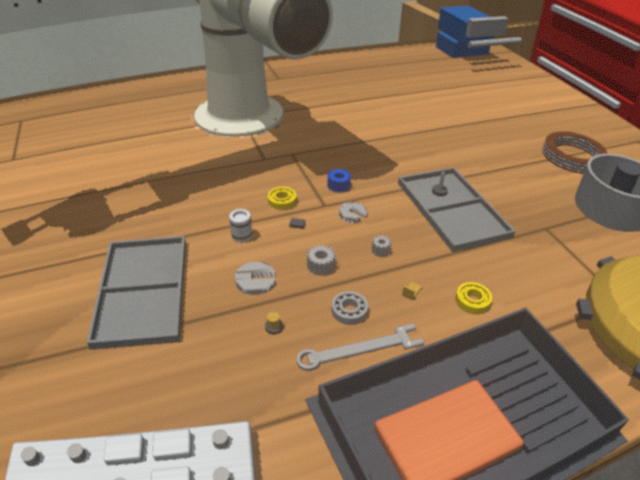

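The top view shows the post tray on the left (post 171,269) and the plain tray on the right (435,240). The large disc is at (357,223), small disc (258,269), piston (356,272), gear (307,219), bearing (306,173) and pinion (258,218).

```bash
python3 - <<'E'
from h import *
im=cv2.imread('pics/top1.png')[:,:,::-1].copy()
hsv=cv2.cvtColor(im,cv2.COLOR_RGB2HSV)
m=((hsv[...,1]<60)&(hsv[...,2]>40)).astype(np.uint8)
H={'large':10,'small':10,'piston':46,'gear':26,'bearing':16,'pinion':22}
C={'large':(357,223),'small':(258,269),'piston':(356,272),'gear':(307,219),'bearing':(306,173),'pinion':(258,218)}
for k,(u,v) in C.items():
    w=np.zeros_like(m);w[v-22:v+22,u-22:u+22]=m[v-22:v+22,u-22:u+22]
    cs,_=cv2.findContours(w,0,2);c=max(cs,key=cv2.contourArea)
    (a,b),rad=cv2.minEnclosingCircle(c)
    hull=cv2.convexHull(c); M=cv2.moments(c); cen=(M['m10']/M['m00'],M['m01']/M['m00'])
    P=ray('top',[(a,b),cen],H[k]*(0.7 if k not in('piston',) else 0.6))
    d=P[0]-P[1]
    print(k,(round(a,1),round(b,1)),round(rad,1),P[0].round(1),'slot dir',round(np.degrees(np.arctan2(d[1],d[0])),0),np.hypot(d[0],d[1]).round(1))
for n,(u,v),z in(('post',(171,246),10),('plain',(435,240),10)):
    w=np.zeros_like(m);w[v-75:v+75,u-50:u+50]=m[v-75:v+75,u-50:u+50]
    cs,_=cv2.findContours(w,0,2);c=max(cs,key=cv2.contourArea)
    q=cv2.boxPoints(cv2.minAreaRect(c)); P=ray('top',q,z)
    print(n,P.round(0)[:,:2].tolist(),P.mean(0).round(1)); e=[P[1]-P[0],P[2]-P[1]]; e=max(e,key=np.linalg.norm);print('long dir',np.degrees(np.arctan2(e[1],e[0])),np.linalg.norm(e))
print('postfoot',ray('top',[(171,269)],12))
big=cv2.resize(im[120:330,130:480],None,fx=2.28,fy=2.28,interpolation=cv2.INTER_CUBIC)
cv2.imwrite('pics/crop.png',big[:,:,::-1])
E
```

```text
large (357.1, 222.9) 14.5 [ 554.7 -109.5    7. ] slot dir 70.0 2.9
small (258.5, 268.5) 11.6 [450.9 102.4   7. ] slot dir 29.0 3.2
piston (356.0, 273.0) 9.2 [ 443.3 -104.4   27.6] slot dir 172.0 1.4
gear (307.9, 218.7) 10.5 [559.6  -1.3  18.2] slot dir -106.0 0.4
bearing (306.3, 173.1) 12.1 [663.7   3.8  11.2] slot dir -176.0 0.7
pinion (257.7, 218.3) 7.3 [558.8 106.9  15.4] slot dir -157.0 0.2
post [[394.0, 355.0], [613.0, 352.0], [604.0, 220.0], [386.0, 227.0]] [499.3 288.3  10. ]
long dir -0.685466344403612 218.678964676958
plain [[425.0, -198.0], [639.0, -243.0], [616.0, -374.0], [403.0, -323.0]] [ 520.7 -284.4   10. ]
long dir -12.118082403123486 218.16829624159598
postfoot [[445.95424186 287.6581267   12.        ]]
```

View pics/crop.png

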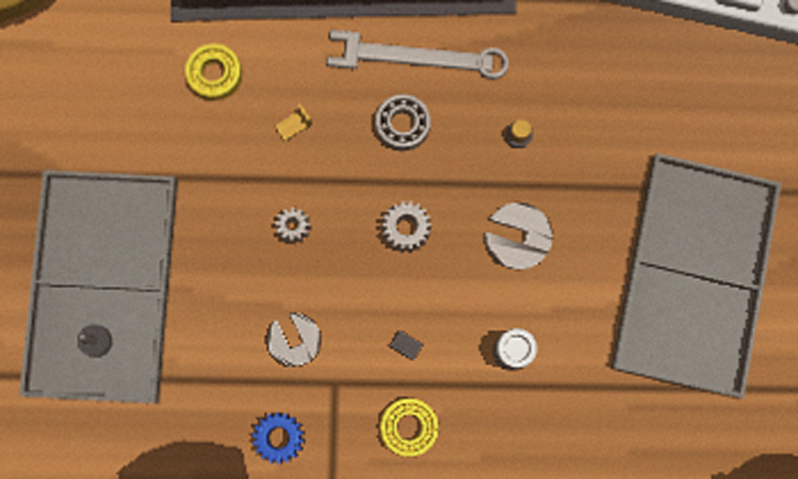

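>>> servo_tool([
  [3.25,-1.7,0.6,0,-1],
  [3.25,-1.7,0.6,0,-1],
  [3.25,-1.7,0.6,0,-1],
  [3.25,-1.7,0.6,0,-1],
  [3.25,-1.7,0.6,0,-1],
  [3.25,-1.7,0.6,0,-1],
  [3.25,-1.7,0.6,0,-1],
  [3.25,-1.7,0.6,0,-1],
  [3.25,-1.7,0.6,0,-1],
  [3.25,-1.7,0.6,0,-1],
], squeeze=25)

```text
t: 0.93
tool_pos: [470.1, -220.2, 148.2]
eef_rot: [[0.911, 0.413, -0.004], [0.413, -0.911, 0.001], [-0.003, -0.003, -1.0]]
wrist_force: [0.5, -0.7, 0.8]
grip_width: 92.2
```

>>> servo_tool([
  [3.25,-1.7,0.6,0,-1],
  [3.25,-1.7,0.6,0,-1],
  [3.25,-1.7,0.6,0,-1],
  [3.25,-1.7,0.6,0,-1],
  [0,0,0,-0.115,-1],
  [0,0,0,-0.115,-1],
  [0,0,0,-0.115,-1],
  [0,0,0,-0.115,-1],
  [0,0,0,-0.115,-1],
  [0,0,0,-0.115,-1],
])

```text
t: 1.77
tool_pos: [563.2, -85.9, 115.4]
eef_rot: [[0.402, 0.916, -0.014], [0.916, -0.402, 0.008], [0.002, -0.016, -1.0]]
wrist_force: [0.1, -0.6, 0.3]
grip_width: 92.0
```

```bash
cat >> h.py <<'E'
def yaw(s): R=np.array(s['eef_rot']); return np.degrees(np.arctan2(R[1,1],R[0,1]))
def go(x,y,z,yw=None,s=None):
    s=s or monitor.get_state(); R=np.array(s['eef_rot']); d=np.array([x,y,z])-s['tool_pos']
    t=R.T@d/10; n=int(np.ceil(np.linalg.norm(t)/4))
    print('pos',np.round(s['tool_pos'],1),'yaw',round(yaw(s),1),'| cm',t.round(2),'rows',n,'each',(t/max(n,1)).round(2))
    if yw is not None:
        dw=(yw-yaw(s)+180)%360-180; print('spin rad',round(-np.radians(dw),3))
        a=np.radians(yw); R2=np.array([[-np.sin(a),np.cos(a),0],[np.cos(a),np.sin(a),0],[0,0,-1.]]);
        print('after spin cm',(R2.T@d/10).round(2))
def meas(im,s,xy,h,win=60,sat=60,vmin=80,name='wrist'):
    """contour near world xy: circle centre by ellipse of hull, slot direction by hull minus contour"""
    hsv=cv2.cvtColor(im,cv2.COLOR_RGB2HSV); m=((hsv[...,1]<sat)&(hsv[...,2]>vmin)).astype(np.uint8)
    m=cv2.morphologyEx(m,cv2.MORPH_OPEN,np.ones((3,3),np.uint8))
    cs,_=cv2.findContours(m,0,1); best=None
    for c in cs:
        if cv2.contourArea(c)<150: continue
        P=ray(name,c[:,0],h,s)[:,:2].astype(np.float32)
        (cx,cy),rad=cv2.minEnclosingCircle(P)
        dd=np.hypot(cx-xy[0],cy-xy[1])
        if best is None or dd<best[0]: best=(dd,P,c)
    _,P,c=best; (cx,cy),rad=cv2.minEnclosingCircle(P)
    M=cv2.moments(P); g=np.array([M['m10'],M['m01']])/M['m00']; d=np.array([cx,cy])-g
    return np.array([cx,cy]),rad,np.degrees(np.arctan2(d[1],d[0])),np.hypot(*d),c
E
python3 - <<'E'
from h import *
im,s=snap('wrist','w1.png')
for n,xy,h in(('large',(555,-109),10),('gear',(560,-1),26),('piston',(443,-104),46)):
    c,rad,a,o,ct=meas(im,s,xy,h); print(n,c.round(1),round(rad,1),round(a,1),o.round(1),cv2.boundingRect(ct))
E
```

```text
large [ 556.4 -108.1] 33.0 76.9 2.9 (281, 227, 84, 82)
gear [ 5.61e+02 -5.00e-01] 23.0 116.7 0.4 (228, 95, 71, 71)
piston [ 416.4 -100.1] 32.0 53.1 3.8 (104, 326, 68, 46)
```

View pics/w1.png

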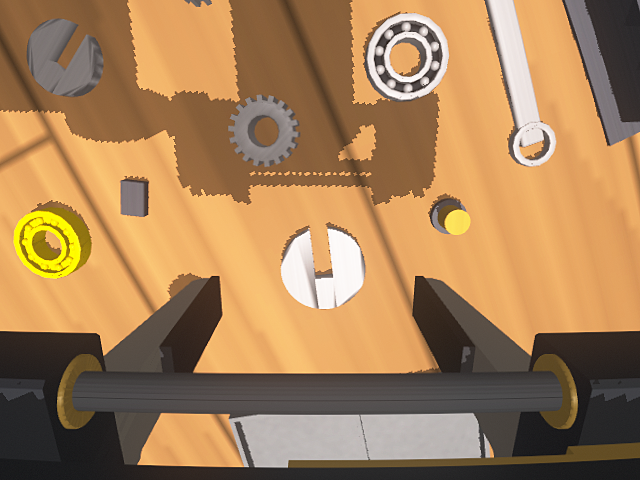

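The wrist view shows the large disc at (323,268), slot mouth away from the gripper. The gear is at (264,130), bearing (407,56) and small disc (65,57), all clear.

```bash
python3 - <<'E'
from h import *
im=cv2.imread('pics/w1.png')[:,:,::-1].copy(); s=monitor.get_state()
for n,xy,h in(('small',(451,102),10),('bearing',(664,4),16)):
    c,rad,a,o,ct=meas(im,s,xy,h,vmin=60); print(n,c.round(1),round(rad,1),round(a,1),o.round(1),cv2.boundingRect(ct))
go(556.4,-108.1,3,-13)
E
```

```text
small [453.6 100.6] 27.7 21.8 1.9 (27, 19, 76, 78)
bearing [663.8   4.9] 27.7 -144.0 0.2 (365, 13, 84, 89)
pos [563.  -85.9 115.3] yaw -23.4 | cm [-2.32  0.46 11.22] rows 3 each [-0.77  0.15  3.74]
spin rad -0.182
after spin cm [-2.31 -0.14 11.23]
```

>>> servo_tool([
  [0,0,0,-0.09,-1],
  [0,0,0,-0.09,-1],
  [-1.15,-0.07,2,0,-1],
  [-1.15,-0.07,2.5,0,-1],
  [0,0,2.5,0,-1],
  [0,0,1.5,0,-1],
  [0,0,0,0,-1],
])

```text
t: 2.4
tool_pos: [555.3, -108.2, 27.2]
eef_rot: [[0.234, 0.972, -0.013], [0.972, -0.234, 0.008], [0.004, -0.014, -1.0]]
wrist_force: [-0.4, 0.7, -0.0]
grip_width: 91.6
```

```bash
python3 -c "
from h import *
go(556.4,-108.1,3,-13)"
```

```text
pos [ 555.3 -108.2   27.2] yaw -13.6 | cm [0.02 0.14 2.42] rows 1 each [0.02 0.14 2.42]
spin rad -0.01
after spin cm [0.03 0.1  2.42]
```

>>> servo_tool([
  [0,0.1,1.2,0,-1],
  [0,0,0.8,0,-1],
  [0,0,0.3,0,-1],
  [0,0,0,0,0],
  [0,0,0,0,0.5],
  [0,0,0,0,0.5],
  [0,0,0,0,0.5],
  [0,0,0,0,0.5],
  [0,0,0,0,0.5],
], squeeze=30)

```text
t: 3.15
tool_pos: [557.9, -108.7, 7.2]
eef_rot: [[0.241, 0.97, -0.009], [0.97, -0.241, 0.006], [0.004, -0.01, -1.0]]
wrist_force: [0.6, 0.1, -2.1]
grip_width: 61.6
```

```bash
python3 - <<'E'
from h import *
im,s=snap('wrist','w2.png')
print(s['tool_pos'],s['grip_width'])
E
```

```text
[ 557.91824307 -108.6528463     7.18720217] 61.618494194282
```

View pics/w2.png

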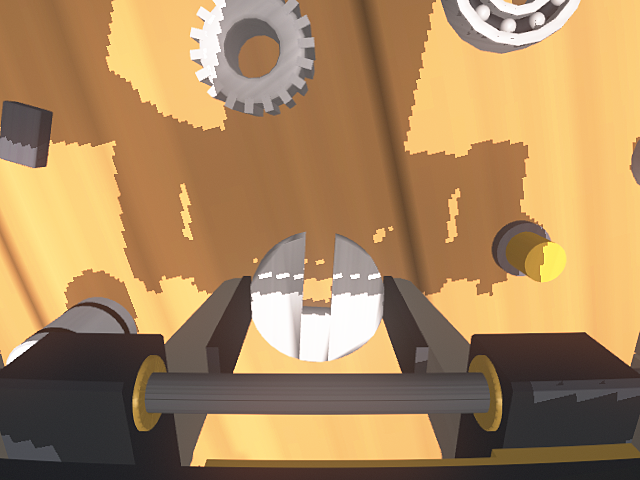

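>>> servo_tool([
  [0,0,0,0,-0.7],
  [0,0,0,0,-0.7],
  [-0.2,0,0.3,0,-0.7],
  [0,0,0.2,0,-0.7],
  [0,0,0.1,0,-0.7],
  [0,0,0.05,0,0.5],
  [0,0,0.05,0,0.5],
  [0,0,0.05,0,0.5],
  [0,0,0.05,0,0.5],
  [0,0,0.05,0,0.5],
])

```text
t: 4.03
tool_pos: [559.1, -111.6, 0.7]
eef_rot: [[0.241, 0.97, -0.006], [0.97, -0.241, 0.005], [0.003, -0.007, -1.0]]
wrist_force: [-2.0, 0.3, 5.9]
grip_width: 62.7
```

>>> servo_tool([
  [0,0,-1,0,0.5],
  [0,0,-2,0,0.5],
  [0,0,-3,-0.107,0.5],
  [0,0,-3,-0.107,0.5],
  [0,0,-3,-0.107,0.5],
  [0,0,0,-0.107,0.5],
  [0,0,0,-0.107,0.5],
  [0,0,0,-0.107,0.5],
  [0,0,0,-0.107,0.5],
  [0,0,0,-0.107,0.5],
])

```text
t: 4.87
tool_pos: [556.1, -110.3, 127.4]
eef_rot: [[-0.606, 0.795, -0.013], [0.795, 0.606, 0.008], [0.014, -0.006, -1.0]]
wrist_force: [-0.3, -0.0, -2.4]
grip_width: 62.5
```

>>> servo_tool([
  [0,0,0,-0.107,0.5],
  [0,0,0,-0.107,0.5],
  [0,0,0,-0.107,0.5],
  [0,0,0,-0.107,0.5],
  [0,0,0,-0.107,0.5],
  [0,0,0,-0.107,0.5],
  [0,0,0,-0.107,0.5],
  [0,0,0,-0.107,0.5],
  [0,0,0,-0.107,0.5],
  [0,0,0,0,0.5],
])

```text
t: 5.7
tool_pos: [551.8, -108.1, 127.8]
eef_rot: [[-0.995, -0.097, -0.02], [-0.097, 0.995, 0.011], [0.019, 0.013, -1.0]]
wrist_force: [-0.5, 0.2, -2.5]
grip_width: 63.1
```

```bash
python3 -c "
from h import *
go(506,288,120,90)"
```

```text
pos [ 551.8 -108.1  127.8] yaw 95.6 | cm [ 0.69 39.85  1.31] rows 10 each [0.07 3.99 0.13]
spin rad 0.097
after spin cm [ 4.58 39.61  0.78]
```

>>> servo_tool([
  [0,0,0,0.097,0.5],
  [0.46,4.0,0,0,0.5],
  [0.46,4.0,0,0,0.5],
  [0.46,4.0,0.1,0,0.5],
  [0.46,4.0,0.1,0,0.5],
  [0.46,4.0,0.1,0,0.5],
  [0.46,4.0,0.1,0,0.5],
  [0.46,4.0,0.1,0,0.5],
  [0.46,4.0,0.1,0,0.5],
  [0.46,4.0,0.1,0,0.5],
])

```text
t: 6.53
tool_pos: [517.1, 257.5, 126.5]
eef_rot: [[-0.998, 0.053, -0.019], [0.053, 0.999, 0.008], [0.02, 0.007, -1.0]]
wrist_force: [-0.2, -0.4, -1.7]
grip_width: 63.1
```

>>> servo_tool([
  [0.46,4.0,0.1,0,0.5],
  [0,0,0,0,0.5],
  [0,0,0,0,0.5],
])

```text
t: 6.78
tool_pos: [511.0, 307.0, 125.9]
eef_rot: [[-0.998, 0.054, -0.02], [0.054, 0.998, 0.011], [0.021, 0.009, -1.0]]
wrist_force: [-0.4, -0.9, -1.8]
grip_width: 63.1
```

```bash
python3 - <<'E'
from h import *
im,s=snap('wrist','w3.png')
go(506,288,120,90,s)
c,rad,a,o,ct=meas(im,s,s['tool_pos'][:2],s['tool_pos'][2]+9.5,vmin=120); print('held',c.round(1),round(rad,1),round(a,1),o.round(1))
E
```

```text
pos [511.  307.  125.9] yaw 86.9 | cm [ 0.39 -1.93  0.58] rows 1 each [ 0.39 -1.93  0.58]
spin rad -0.054
after spin cm [ 0.5  -1.9   0.59]
held [474.4 296.7] 71.3 -169.3 25.4
```

View pics/w3.png

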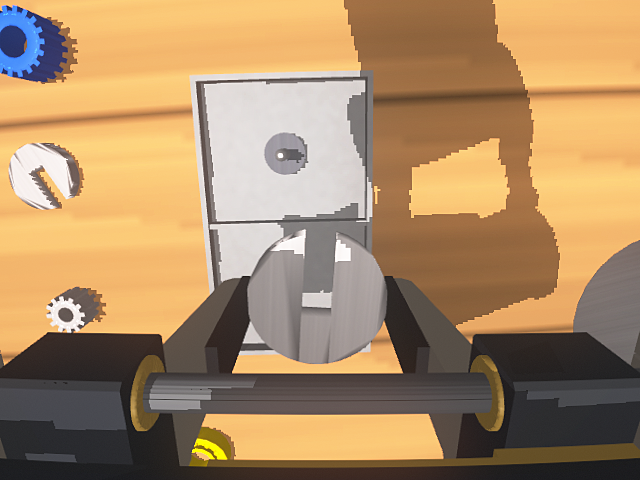

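```bash
python3 - <<'E'
from h import *
im=cv2.imread('pics/w3.png')
s=monitor.get_state(); z=s['tool_pos'][2]
print('held',ray('wrist',[(317,297),(303,303),(331,303)],z+9.3,s).round(1))
print('collar',ray('wrist',[(286,153.5)],12,s).round(1),'tip',ray('wrist',[(281,155.5)],50,s).round(1))
crop=im[120:190,240:330]; cv2.imwrite('pics/c3.png',cv2.resize(crop,None,fx=7,fy=7,interpolation=cv2.INTER_NEAREST))
E
```

```text
held [[508.3 307.7 135.2]
 [510.8 301.3 135.2]
 [511.6 313.9 135.2]]
collar [[447.3 289.9  12. ]] tip [[447.5 289.3  50. ]]
```

View pics/c3.png

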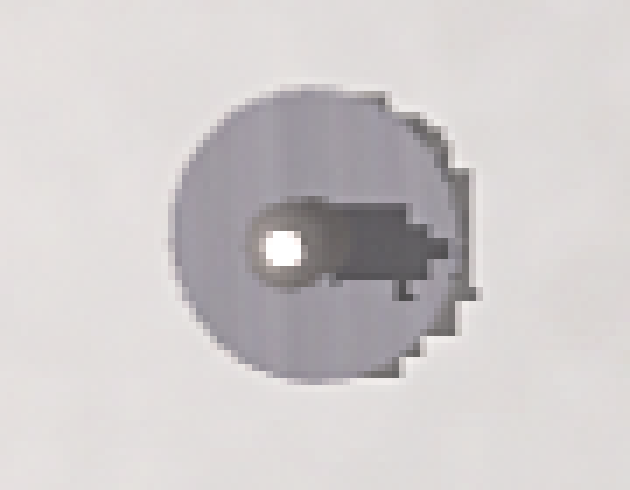

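```bash
python3 -c "
from h import *
go(451,288.4,75,88)"
```

```text
pos [510.9 307.  125.9] yaw 86.9 | cm [ 5.77 -2.23  5.2 ] rows 3 each [ 1.92 -0.74  1.73]
spin rad -0.02
after spin cm [ 5.92 -2.06  5.09]
```

>>> servo_tool([
  [1.92,-0.74,0,0,0.5],
  [1.92,-0.74,0.5,0,0.5],
  [1.92,-0.74,1.5,0,0.5],
  [0,0,1.5,0,0.5],
  [0,0,1,0,0.5],
  [0,0,0,0,0.5],
  [0,0,0,0,0.5],
])

```text
t: 7.42
tool_pos: [450.9, 280.4, 81.0]
eef_rot: [[-0.997, 0.074, -0.02], [0.074, 0.997, 0.01], [0.021, 0.008, -1.0]]
wrist_force: [0.0, -0.0, -1.7]
grip_width: 62.5
```

```bash
python3 -c "
from h import *
go(451,288.4,40)"
```

```text
pos [450.9 280.4  81. ] yaw 85.8 | cm [-0.04  0.76  4.1 ] rows 2 each [-0.02  0.38  2.05]
```

>>> servo_tool([
  [0,0.35,0,-0.04,0.5],
  [0,0.25,0,0,0.5],
  [0,0.1,0,0,0.5],
  [0,0,0,0,0.5],
  [0,0,0,0,0.5],
])

```text
t: 7.83
tool_pos: [455.5, 286.9, 84.0]
eef_rot: [[-0.999, 0.04, -0.016], [0.039, 0.999, 0.011], [0.016, 0.01, -1.0]]
wrist_force: [0.1, 0.1, -1.4]
grip_width: 62.8
```

```bash
python3 -c "
from h import *
go(451,288.4,40)"
```

```text
pos [455.5 286.9  84. ] yaw 87.7 | cm [0.38 0.09 4.4 ] rows 2 each [0.19 0.04 2.2 ]
```

>>> servo_tool([
  [0.2,0.05,0.8,0,0.5],
  [0.15,0.05,0.8,0,0.5],
  [0.05,0,0.8,0,0.5],
  [0,0,0.2,0,0.5],
])

```text
t: 8.17
tool_pos: [451.8, 288.7, 56.8]
eef_rot: [[-0.999, 0.041, -0.013], [0.041, 0.999, 0.012], [0.014, 0.011, -1.0]]
wrist_force: [-0.4, -0.3, -2.2]
grip_width: 62.9
```

```bash
python3 -c "
from h import *
go(451,288.4,40)"
```

```text
pos [451.8 288.7  56.8] yaw 87.7 | cm [ 0.05 -0.05  1.68] rows 1 each [ 0.05 -0.05  1.68]
```

>>> servo_tool([
  [0.05,-0.03,0.6,0,0.5],
  [0.02,0,0.6,0,0.5],
  [0,0,0.5,0,0.5],
])

```text
t: 8.42
tool_pos: [450.1, 288.5, 37.4]
eef_rot: [[-0.999, 0.041, -0.014], [0.041, 0.999, 0.011], [0.015, 0.011, -1.0]]
wrist_force: [0.4, 0.9, -0.8]
grip_width: 63.0
```

```bash
python3 -c "
from h import *
im,s=snap('wrist','w4.png')
go(451,288.4,13)"
```

```text
pos [449.2 288.1  36.3] yaw 87.7 | cm [-0.22  0.01  2.33] rows 1 each [-0.22  0.01  2.33]
```

View pics/w4.png

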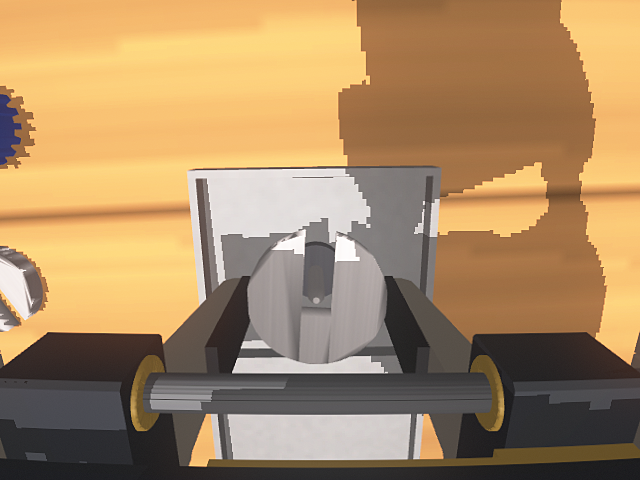

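The post tip (317,300) sits inside the slot, centred sideways. I'll descend with a slight backward correction.

>>> servo_tool([
  [-0.1,0,0.7,0,0.5],
  [-0.1,0,0.7,0,0.5],
  [-0.02,0,0.5,0,0.5],
  [0,0,0.1,0,0.5],
])

```text
t: 8.8
tool_pos: [451.3, 288.2, 14.0]
eef_rot: [[-0.999, 0.041, -0.016], [0.041, 0.999, 0.011], [0.017, 0.01, -1.0]]
wrist_force: [-0.7, 0.6, -2.3]
grip_width: 63.2
```

>>> servo_tool([
  [0,0,0.1,0,0.5],
  [0,0,0.05,0,-0.55],
  [0,0,0,0,-0.6],
  [0,0,0,0,-0.6],
  [0,0,-0.5,0,-0.6],
  [0,0,-1.5,0,-0.6],
  [0,0,-3,0,-0.6],
  [0,0,-3,0,-1],
  [0,0,-2,0,-1],
])

```text
t: 9.55
tool_pos: [450.6, 286.2, 113.6]
eef_rot: [[-0.999, 0.041, -0.023], [0.041, 0.999, 0.008], [0.024, 0.007, -1.0]]
wrist_force: [1.1, 0.0, 0.7]
grip_width: 84.8
```

```bash
python3 -c "
from h import *
im,s=snap('wrist','w5.png'); print(s['wrist_force'].round(1))
go(453.6-60,100.6,120,118)"
```

```text
[1.1 0.  0.7]
pos [453.3 287.2 117.8] yaw 87.6 | cm [  5.2  -18.89  -0.32] rows 5 each [ 1.04 -3.78 -0.06]
spin rad -0.53
after spin cm [ 14.03 -13.68  -0.22]
```

View pics/w5.png

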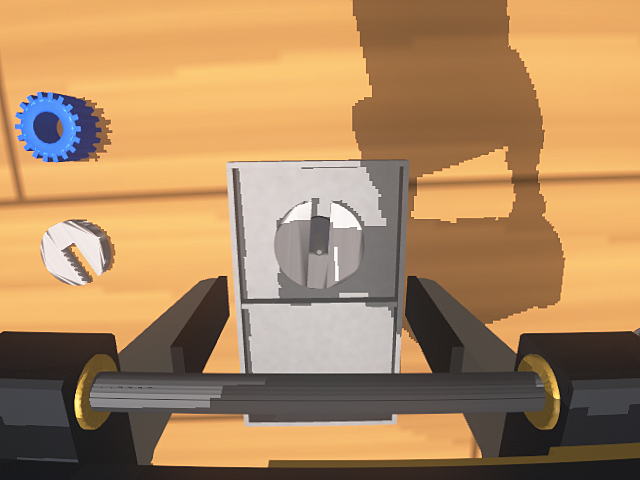

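```bash
cat >> h.py <<'E'
def slot(c,h,s):
    P=ray('wrist',c[:,0],h,s)[:,:2]; q=((P-P.min(0))*5+20).astype(np.int32)
    S=tuple(q.max(0)[::-1]+20); A=np.zeros(S,np.uint8);B=A.copy()
    cv2.drawContours(A,[cv2.convexHull(q)],-1,255,-1); cv2.drawContours(B,[q],-1,255,-1)
    D=cv2.morphologyEx(A&~B,cv2.MORPH_OPEN,np.ones((25,25),np.uint8))
    cs,_=cv2.findContours(D,0,1);k=max(cs,key=cv2.contourArea); (cx,cy),wh,_=cv2.minAreaRect(k)
    vx,vy,*_=cv2.fitLine(k,cv2.DIST_L2,0,.01,.01).ravel()
    (ex,ey),er=cv2.minEnclosingCircle(q)
    a=np.degrees(np.arctan2(vy,vx)); b=np.degrees(np.arctan2(cy-ey,cx-ex))
    return a,b,np.array(wh)/5,np.array([cx,cy])/5-4+P.min(0),cv2.contourArea(k)/25
E
python3 - <<'E'
from h import *
im=cv2.imread('pics/w5.png')[:,:,::-1].copy(); s=monitor.get_state()
for v in (90,130):
    c,rad,a,o,ct=meas(im,s,(453.6,100.6),10,vmin=v,sat=50); print(c.round(1),round(rad,1),round(a,1),o.round(1),cv2.boundingRect(ct),slot(ct,10,s))
c,rad,a,o,ct=meas(im,s,(447,288),22,vmin=120); print('post top tip',ray('wrist',[(319,252)],50,s))
print('large c',ray('wrist',[(319.5,244)],22,s))
E
```

```text
[456.4 104.1] 28.2 65.8 3.0 (41, 220, 66, 65) (np.float32(26.73673), np.float64(28.985806702174806), array([30.96170959,  8.59924927]), array([463.18150598, 107.9493529 ]), 219.28)
[456.4 103.7] 27.8 67.0 4.0 (41, 221, 64, 64) (np.float32(24.481163), np.float64(14.712742392371247), array([30.97542114, 14.05891418]), array([464.40513709, 105.61095569]), 372.72)
post top tip [[452.02583888 289.97060443  50.        ]]
large c [[454.23546402 290.65896808  22.        ]]
```

>>> servo_tool([
  [0,-3.8,0,0,-1],
  [0,-3.8,0,0,-1],
  [0,-3.8,0,0,-1],
  [0,-3.0,0,-0.1,-1],
  [0,-2.0,0,-0.1,-1],
  [0,0,0,-0.1,-1],
  [0,0,0,-0.1,-1],
  [0,0,0,-0.1,-1],
  [0,0,0,0,-1],
  [0,0,0,0,-1],
])

```text
t: 10.43
tool_pos: [453.5, 117.3, 123.8]
eef_rot: [[-0.886, -0.463, 0.002], [-0.463, 0.886, 0.013], [-0.008, 0.01, -1.0]]
wrist_force: [-0.0, -0.5, 0.7]
grip_width: 91.8
```

```bash
python3 - <<'E'
from h import *
im,s=snap('wrist','w6.png')
for v in (90,130):
    c,rad,a,o,ct=meas(im,s,(453.6,100.6),10,vmin=v,sat=50); print(c.round(1),round(rad,1),round(a,1),o.round(1),cv2.boundingRect(ct),slot(ct,10,s))
go(*c,30,116,s);print(s['dq'].round(1))
E
```

```text
[452.  102.4] 25.3 26.5 2.5 (265, 189, 67, 64) (np.float32(26.67533), np.float64(27.861732531057573), array([29.96331177, 14.40027771]), array([459.50488286, 106.35037281]), 398.58)
[452.  102.5] 25.2 30.0 2.7 (265, 190, 67, 63) (np.float32(26.382664), np.float64(27.482576528683428), array([29.87386475, 14.40027771]), array([459.46319071, 106.37037097]), 397.2)
pos [453.5 117.3 123.8] yaw 117.6 | cm [ 0.89 -1.34  9.36] rows 3 each [ 0.3  -0.45  3.12]
spin rad 0.028
after spin cm [ 0.78 -1.26  9.38]
[-0.2 -0.4  0.1 -0.  -0.  -1.1]
```

>>> servo_tool([
  [0.3,-0.45,2,0.02,-1],
  [0.3,-0.45,2.5,0,-1],
  [0.25,-0.4,2.5,0,-1],
  [0,0,1.5,0,-1],
  [0,0,0.5,0,-1],
  [0,0,0,0,-1],
])

```text
t: 10.98
tool_pos: [454.8, 103.9, 33.0]
eef_rot: [[-0.9, -0.435, 0.01], [-0.435, 0.9, 0.013], [-0.014, 0.008, -1.0]]
wrist_force: [0.2, 0.0, 1.0]
grip_width: 91.9
```

```bash
python3 -c "
from h import *
go(452,102.4,2,116.5)"
```

```text
pos [454.8 103.9  33. ] yaw 115.8 | cm [ 0.37 -0.04  3.09] rows 1 each [ 0.37 -0.04  3.09]
spin rad -0.012
after spin cm [ 0.32 -0.01  3.1 ]
```

>>> servo_tool([
  [0.2,0,1.2,-0.01,-1],
  [0.1,0,1.0,0,-1],
  [0.05,0,0.6,0,-1],
  [0,0,0.1,0,0],
  [0,0,0.05,0,0.7],
  [0,0,0.05,0,0.7],
  [0,0,0.05,0,0.7],
  [0,0,0.05,0,0.7],
  [0,0,0.05,0,0.7],
])

```text
t: 11.73
tool_pos: [457.0, 103.7, 5.3]
eef_rot: [[-0.897, -0.442, 0.019], [-0.442, 0.897, 0.013], [-0.023, 0.003, -1.0]]
wrist_force: [-0.4, 0.4, -0.2]
grip_width: 54.1
```

>>> servo_tool([
  [0.3,0,0.25,0,-0.3],
  [0.2,0,0.2,0,-0.3],
  [0.1,0,0.15,0,-0.3],
  [0.05,0,0.1,0,0.7],
  [0.05,0,0.05,0,0.7],
  [0.05,0,0.05,0,0.7],
  [0.05,0,0.05,0,0.7],
  [0.03,0,0.05,0,0.7],
  [0,0,0.05,0,0.7],
])

```text
t: 12.48
tool_pos: [454.3, 100.3, 0.6]
eef_rot: [[-0.897, -0.442, 0.029], [-0.442, 0.897, 0.014], [-0.032, -0.0, -0.999]]
wrist_force: [-4.1, -0.3, 9.6]
grip_width: 48.9
```

>>> servo_tool([
  [0,0,-1,0,0.7],
  [0,0,-2,0,0.7],
  [0,0,-3,0.1,0.7],
  [0,0,-3,0.1,0.7],
  [0,0,-3,0.1,0.7],
  [0,0,0,0.1,0.7],
  [0,0,0,0.09,0.7],
  [0,0,0,0,0.7],
])

```text
t: 13.15
tool_pos: [445.5, 98.0, 124.9]
eef_rot: [[-0.998, 0.056, 0.019], [0.056, 0.998, 0.013], [-0.019, 0.015, -1.0]]
wrist_force: [-0.4, 0.1, -1.2]
grip_width: 49.2
```

```bash
python3 -c "
from h import *
go(515,288,125,88)"
```

```text
pos [445.5  98.  124.9] yaw 86.8 | cm [-5.88 19.35  0.38] rows 6 each [-0.98  3.23  0.06]
spin rad -0.021
after spin cm [-6.290e+00  1.923e+01 -1.000e-02]
```

>>> servo_tool([
  [-1.0,3.3,0,-0.02,0.7],
  [-1.0,3.3,0,0,0.7],
  [-1.0,3.3,0,0,0.7],
  [-1.0,3.3,0,0,0.7],
  [-1.0,3.0,0,0,0.7],
  [-1.0,2.0,0,0,0.7],
  [0,1,0,0,0.7],
  [0,0,0,0,0.7],
  [0,0,0,0,0.7],
])

```text
t: 13.9
tool_pos: [508.6, 293.1, 122.6]
eef_rot: [[-1.0, 0.016, 0.008], [0.016, 1.0, 0.008], [-0.008, 0.008, -1.0]]
wrist_force: [-0.0, -0.6, -1.9]
grip_width: 49.1
```

```bash
python3 - <<'E'
from h import *
im,s=snap('wrist','w7.png'); print(s['dq'].round(1)); go(515,288,125,88,s)
np.save('s7.npy',s,allow_pickle=True)
E
```

```text
[ 0.6  0.4  0.7  0.2  0.4 -0.9]
pos [508.6 293.1 122.6] yaw 89.1 | cm [-0.65 -0.49 -0.24] rows 1 each [-0.65 -0.49 -0.24]
spin rad 0.019
after spin cm [-0.65 -0.48 -0.24]
```

View pics/w7.png

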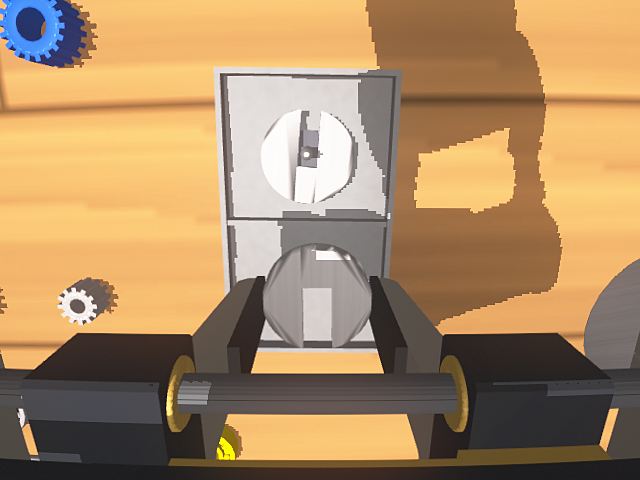

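```bash
python3 - <<'E'
from h import *
s=np.load('s7.npy',allow_pickle=True).item(); p=np.array(s['tool_pos'])
hd=ray('wrist',[(317.5,295.5)],p[2]+9.4,s)[0]; tip=ray('wrist',[(306,154)],50,s)[0]; L=ray('wrist',[(308.5,155.5)],22,s)[0]
print('held',hd.round(1),'tip',tip.round(1),'large',L.round(1))
t=p+(tip-hd)+[-1,0,0]; print('target tcp',t.round(1)); go(t[0],t[1],80,89)
E
```

```text
held [505. 294. 132.] tip [447.3 288.6  50. ] large [450.  289.7  22. ]
target tcp [450.  287.7  40.6]
pos [508.4 292.8 122.5] yaw 89.0 | cm [ 5.86 -0.64  4.2 ] rows 2 each [ 2.93 -0.32  2.1 ]
spin rad 0.0
after spin cm [ 5.83 -0.61  4.25]
```

>>> servo_tool([
  [2.0,-0.2,0,0,0.7],
  [2.0,-0.2,0.5,0,0.7],
  [1.2,-0.1,1.2,0,0.7],
  [0.5,0,1.2,0,0.7],
  [0.1,0,0.6,0,0.7],
  [0,0,0.1,0,0.7],
  [0,0,0.1,0,0.7],
])

```text
t: 14.53
tool_pos: [446.4, 279.8, 83.5]
eef_rot: [[-1.0, 0.022, 0.006], [0.022, 1.0, 0.005], [-0.006, 0.005, -1.0]]
wrist_force: [0.4, -0.7, -1.0]
grip_width: 48.8
```

```bash
python3 -c "
from h import *
go(450,287.7,60)"
```

```text
pos [446.4 279.8  83.5] yaw 88.7 | cm [-0.33  0.79  2.35] rows 1 each [-0.33  0.79  2.35]
```

>>> servo_tool([
  [-0.1,0.4,0.1,0,0.7],
  [-0.1,0.3,0.5,0,0.7],
  [-0.05,0.1,0.7,0,0.7],
  [0,0,0.4,0,0.7],
])

```text
t: 14.87
tool_pos: [453.0, 288.2, 68.0]
eef_rot: [[-1.0, 0.024, 0.011], [0.024, 1.0, 0.006], [-0.011, 0.007, -1.0]]
wrist_force: [-0.3, -0.4, -1.1]
grip_width: 48.8
```

```bash
python3 -c "
from h import *
go(450,287.7,54)"
```

```text
pos [453.  288.2  68. ] yaw 88.6 | cm [ 0.31 -0.07  1.39] rows 1 each [ 0.31 -0.07  1.39]
```

>>> servo_tool([
  [0.2,-0.03,0.5,0,0.7],
  [0.15,-0.02,0.5,0,0.7],
  [0.03,0,0.3,0,0.7],
  [0,0,0.05,0,0.7],
])

```text
t: 15.2
tool_pos: [448.6, 288.0, 51.6]
eef_rot: [[-1.0, 0.023, 0.009], [0.023, 1.0, 0.006], [-0.009, 0.006, -1.0]]
wrist_force: [0.1, -0.5, -2.8]
grip_width: 48.8
```

```bash
python3 -c "
from h import *
go(450,287.7,23)"
```

```text
pos [448.6 288.   51.6] yaw 88.7 | cm [-0.11 -0.04  2.86] rows 1 each [-0.11 -0.04  2.86]
```

>>> servo_tool([
  [-0.1,-0.02,0.5,0,0.7],
  [-0.05,0,0.5,0,0.7],
  [0,0,0.5,0,0.7],
])

```text
t: 15.45
tool_pos: [451.1, 288.1, 36.2]
eef_rot: [[-1.0, 0.023, 0.011], [0.023, 1.0, 0.006], [-0.011, 0.006, -1.0]]
wrist_force: [-0.1, -0.4, -0.9]
grip_width: 48.6
```

```bash
python3 -c "
from h import *
go(450,287.7,23);im,s=snap('wrist','w8.png');cv2.imwrite('pics/c8.png',cv2.resize(im[200:380,230:410,::-1],None,fx=3,fy=3))"
```

```text
pos [451.1 288.1  36.2] yaw 88.7 | cm [ 0.12 -0.05  1.32] rows 1 each [ 0.12 -0.05  1.32]
```

View pics/c8.png

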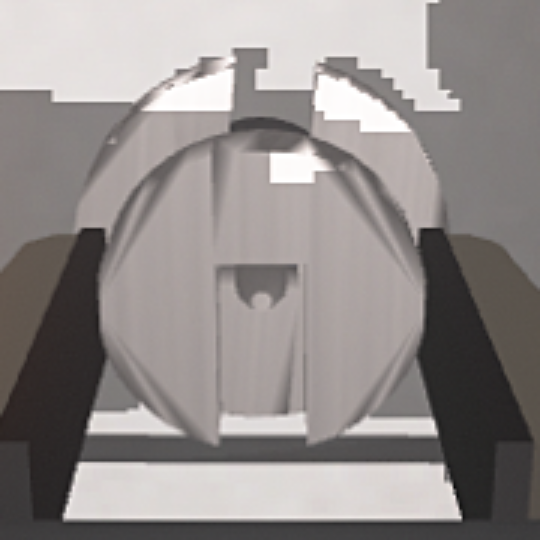

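The post is inside the small disc's slot, and that slot faces opposite to the large disc's. I'll lower it and release.

>>> servo_tool([
  [0.06,-0.02,0.5,0,0.7],
  [0.03,0,0.4,0,0.7],
  [0,0,0.25,0,0.7],
  [0,0,0.1,0,0.7],
])

```text
t: 15.83
tool_pos: [449.6, 287.6, 22.4]
eef_rot: [[-1.0, 0.023, 0.009], [0.023, 1.0, 0.005], [-0.009, 0.005, -1.0]]
wrist_force: [-7.7, -2.4, 20.0]
grip_width: 49.0
```

>>> servo_tool([
  [0,0,0,0,-0.3],
  [0,0,0,0,-0.35],
  [0,0,0,0,-0.35],
  [0,0,0,0,-0.35],
  [0,0,-0.5,0,-0.35],
  [0,0,-1.5,0,-0.35],
  [0,0,-3,0,-0.35],
  [0,0,-3,0,-1],
  [0,0,-2,0,-1],
  [0,0,0,0,-1],
])

```text
t: 16.67
tool_pos: [447.8, 286.8, 126.5]
eef_rot: [[-1.0, 0.023, 0.006], [0.023, 1.0, 0.004], [-0.006, 0.004, -1.0]]
wrist_force: [1.5, -0.5, 0.3]
grip_width: 80.0
```

```bash
python3 - <<'E'
from h import *
im,s=snap('wrist','w9.png');cv2.imwrite('pics/c9.png',cv2.resize(im[150:350,200:440,::-1],None,fx=3,fy=3))
go(443,-104,125,89)
E
```

```text
pos [447.1 286.5 124.7] yaw 88.7 | cm [ -0.51 -39.05  -0.18] rows 10 each [-0.05 -3.9  -0.02]
spin rad -0.006
after spin cm [-2.700e-01 -3.905e+01 -3.000e-02]
```

View pics/c9.png

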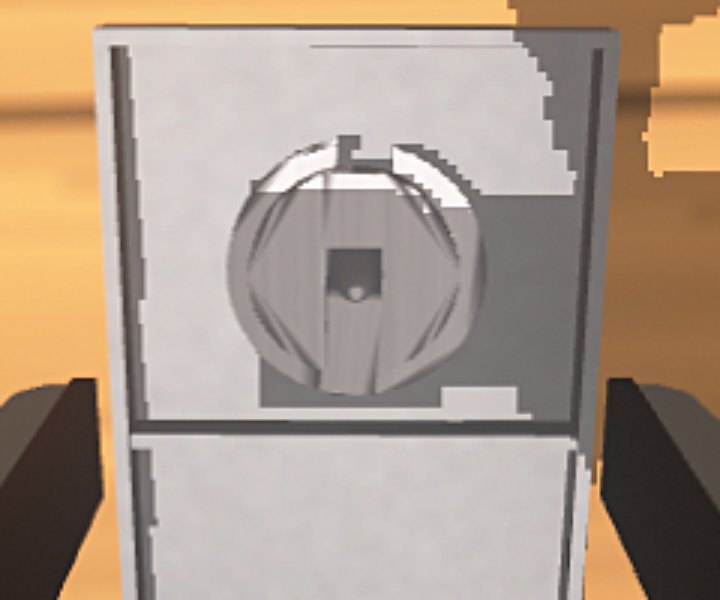

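Both discs are stacked concentric and flat with slots opposite. Next is the piston.

>>> servo_tool([
  [0,-4,0,0,-1],
  [0,-4,0,0,-1],
  [0,-4,0,0,-1],
  [0,-4,0,0,-1],
  [0,-4,0,0,-1],
  [0,-4,0,0,-1],
  [0,-4,0,0,-1],
  [0,-4,0,0,-1],
  [0,-3,0,0,-1],
  [0,-2,0,0,-1],
])

```text
t: 17.55
tool_pos: [430.4, -92.7, 108.8]
eef_rot: [[-1.0, 0.012, -0.011], [0.012, 1.0, 0.009], [0.011, 0.009, -1.0]]
wrist_force: [-0.0, 0.9, 0.4]
grip_width: 92.2
```

>>> servo_tool([
  [0,0,0,0,-1],
  [0,0,0,0,-1],
  [0,0,0,0,-1],
])

```text
t: 17.8
tool_pos: [427.8, -95.1, 104.9]
eef_rot: [[-1.0, 0.02, -0.016], [0.02, 1.0, 0.011], [0.016, 0.011, -1.0]]
wrist_force: [0.1, 1.4, -0.1]
grip_width: 91.9
```

```bash
python3 - <<'E'
from h import *
im,s=snap('wrist','w10.png'); print(s['dq'].round(1))
for v in (90,150):
    c,rad,a,o,ct=meas(im,s,(443,-104),46,vmin=v,sat=50); print(c.round(1),round(rad,1),cv2.boundingRect(ct))
go(*c,60,None,s)
E
```

```text
[0.4 0.7 1.1 0.5 0.  0.7]
[ 443.9 -102.5] 18.7 (276, 255, 56, 55)
[ 444.9 -102.6] 17.8 (277, 260, 54, 50)
pos [427.8 -95.1 104.9] yaw 88.9 | cm [-1.8  -0.77  4.46] rows 2 each [-0.9  -0.38  2.23]
```

View pics/w10.png

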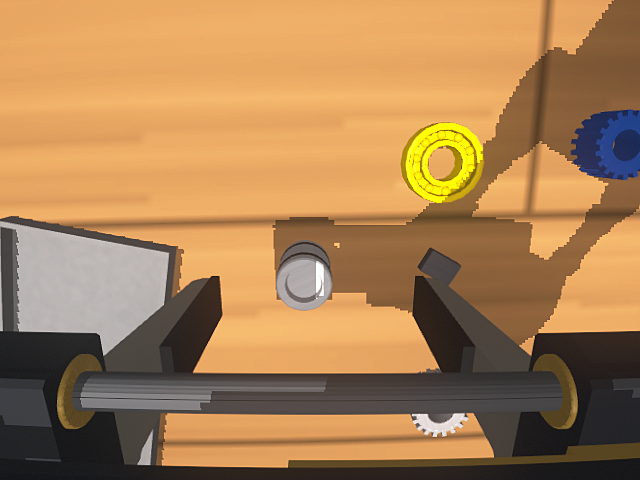

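The piston top is centred at (304,285), and the fingers are clear of everything else.

>>> servo_tool([
  [-0.8,-0.3,0,0,-1],
  [-0.6,-0.25,0.5,0,-1],
  [-0.3,-0.2,1,0,-1],
  [0,0,1.5,0,-1],
  [0,0,1,0,-1],
  [0,0,0,0,-1],
])

```text
t: 18.35
tool_pos: [448.1, -97.4, 61.7]
eef_rot: [[-1.0, 0.01, -0.014], [0.009, 1.0, 0.012], [0.014, 0.012, -1.0]]
wrist_force: [-1.0, 0.6, 0.1]
grip_width: 91.8
```

```bash
python3 -c "
from h import *
go(444.5,-102.5,12)"
```

```text
pos [448.1 -97.4  61.7] yaw 89.5 | cm [ 0.29 -0.57  4.97] rows 2 each [ 0.14 -0.28  2.48]
```

>>> servo_tool([
  [0.1,-0.3,0.8,0,-1],
  [0.1,-0.2,1.5,0,-1],
  [0.05,-0.1,1.5,0,-1],
  [0,0,0.8,0,-1],
  [0,0,0.2,0,-1],
])

```text
t: 18.77
tool_pos: [447.0, -102.9, 12.0]
eef_rot: [[-1.0, 0.006, -0.011], [0.006, 1.0, 0.01], [0.012, 0.01, -1.0]]
wrist_force: [-0.4, -0.6, -1.2]
grip_width: 91.8
```

>>> servo_tool([
  [0,0,0,0,0],
  [0,0,0,0,0.3],
  [0,0,0,0,0.8],
  [0,0,0,0,0.8],
  [0,0,0,0,0.8],
  [0,0,0,0,0.8],
  [0,0,0,0,0.8],
  [0,0,0,0,0.8],
])

```text
t: 19.43
tool_pos: [449.3, -103.9, 14.9]
eef_rot: [[-1.0, 0.006, -0.007], [0.006, 1.0, 0.008], [0.007, 0.008, -1.0]]
wrist_force: [0.1, 0.3, -0.2]
grip_width: 40.7
```

>>> servo_tool([
  [0.2,0,0.1,0,0.8],
  [0.1,0,0.05,0,0.8],
  [0,0,0,0,0.8],
  [0,0,0,0,0.8],
])

```text
t: 19.77
tool_pos: [448.0, -104.3, 14.6]
eef_rot: [[-1.0, 0.006, -0.003], [0.006, 1.0, 0.007], [0.003, 0.007, -1.0]]
wrist_force: [1.5, 1.6, 0.6]
grip_width: 35.6
```

>>> servo_tool([
  [0,0,-1,0,0.8],
  [0,0,-2,0,0.8],
  [0,0,-3,0,0.8],
  [0,0,-2,0,0.8],
  [0,0,-1,0,0.8],
  [0,0,0,0,0.8],
])

```text
t: 20.27
tool_pos: [443.7, -103.4, 107.6]
eef_rot: [[-1.0, 0.006, -0.013], [0.006, 1.0, 0.01], [0.013, 0.01, -1.0]]
wrist_force: [-0.3, -0.2, -0.7]
grip_width: 35.5
```

```bash
python3 -c "
from h import *
go(552,288,110,90)"
```

```text
pos [ 443.7 -103.4  107.6] yaw 89.7 | cm [-1.061e+01  3.921e+01  2.000e-02] rows 11 each [-0.96  3.56  0.  ]
spin rad -0.006
after spin cm [-10.83  39.14  -0.24]
```

>>> servo_tool([
  [-1,3.7,-0.1,0,0.8],
  [-1,3.7,-0.1,0,0.8],
  [-1,3.7,-0.1,0,0.8],
  [-1,3.7,-0.1,0,0.8],
  [-1,3.7,-0.1,0,0.8],
  [-1,3.7,0,0,0.8],
  [-1,3.7,0,0,0.8],
  [-1,3.7,0,0,0.8],
  [-1,3.7,0,0,0.8],
  [-0.7,3,0,0,0.8],
])

```text
t: 21.1
tool_pos: [542.9, 266.7, 108.8]
eef_rot: [[-1.0, 0.02, -0.023], [0.02, 1.0, 0.004], [0.023, 0.003, -1.0]]
wrist_force: [1.1, 0.2, -0.8]
grip_width: 35.6
```

>>> servo_tool([
  [-0.3,1,0,0,0.8],
  [0,0,0,0,0.8],
  [0,0,0,0,0.8],
])

```text
t: 21.35
tool_pos: [544.1, 281.7, 105.5]
eef_rot: [[-1.0, 0.012, -0.027], [0.012, 1.0, 0.003], [0.027, 0.002, -1.0]]
wrist_force: [-0.3, 0.0, -0.6]
grip_width: 35.7
```

```bash
python3 -c "
from h import *
go(552,288,18.5,90)"
```

```text
pos [544.1 281.7 105.5] yaw 89.3 | cm [-1.02  0.61  8.68] rows 3 each [-0.34  0.2   2.89]
spin rad -0.012
after spin cm [-0.79  0.63  8.7 ]
```

>>> servo_tool([
  [-0.3,0.2,1.5,0,0.8],
  [-0.3,0.2,2,0,0.8],
  [-0.2,0.1,2,0,0.8],
  [0,0,1.5,0,0.8],
  [0,0,0.7,0,0.8],
  [0,0,0.2,0,0.8],
])

```text
t: 21.85
tool_pos: [549.4, 276.1, 23.5]
eef_rot: [[-0.999, 0.02, -0.03], [0.02, 1.0, -0.002], [0.03, -0.002, -1.0]]
wrist_force: [-0.8, -0.2, -1.4]
grip_width: 35.6
```

```bash
python3 -c "
from h import *
go(552,288,18.5,90)"
```

```text
pos [549.4 276.1  23.5] yaw 88.8 | cm [-0.25  1.2   0.49] rows 1 each [-0.25  1.2   0.49]
spin rad -0.02
after spin cm [-0.26  1.19  0.5 ]
```

>>> servo_tool([
  [0,0.4,0.2,0,0.8],
  [0,0.2,0.2,0,0.8],
  [0,0,0.1,0,0.8],
  [0,0,0.1,0,0.8],
])

```text
t: 22.18
tool_pos: [550.1, 280.1, 18.9]
eef_rot: [[-0.999, 0.024, -0.029], [0.024, 1.0, -0.002], [0.028, -0.002, -1.0]]
wrist_force: [0.8, 0.1, -1.4]
grip_width: 35.3
```

>>> servo_tool([
  [0,0,0.08,0,0.8],
  [0,0,0.05,0,0.2],
  [0,0,0,0,-0.2],
  [0,0,0,0,-0.3],
  [0,0,0,0,-0.3],
  [0,0,0,0,-0.3],
  [0,0,-1,0,-0.3],
  [0,0,-2.5,0,-0.3],
  [0,0,-3,0,-0.6],
  [0,0,-2.5,0,-1],
])

```text
t: 23.02
tool_pos: [549.5, 279.8, 108.2]
eef_rot: [[-0.999, 0.023, -0.037], [0.023, 1.0, -0.004], [0.037, -0.005, -0.999]]
wrist_force: [-0.3, 0.5, -0.0]
grip_width: 71.0
```

```bash
python3 -c "
from h import *
im,s=snap('wrist','w11.png')
c,rad,a,o,ct=meas(im,s,(550,280),50,vmin=120,sat=40);print('piston',c.round(1),round(rad,1),cv2.boundingRect(ct))
go(561,-0.5,110,90)"
```

```text
piston [589.6 278.3] 47.0 (243, 315, 146, 6)
pos [553.1 280.8 114.3] yaw 88.7 | cm [ -1.43 -28.11   0.45] rows 8 each [-0.18 -3.51  0.06]
spin rad -0.022
after spin cm [ -0.79 -28.13   0.43]
```

>>> servo_tool([
  [0,-3.7,0,-0.02,-1],
  [0,-3.7,0,0,-1],
  [0,-3.7,0,0,-1],
  [0,-3.7,0,0,-1],
  [0,-3.7,0,0,-1],
  [0,-3.7,0,0,-1],
  [0,-3.0,0,0,-1],
  [0,-2.0,0,0,-1],
  [0,-0.5,0,0,-1],
  [0,0,0,0,-1],
])

```text
t: 23.9
tool_pos: [558.6, -5.7, 128.0]
eef_rot: [[-1.0, -0.003, -0.005], [-0.003, 1.0, -0.0], [0.005, -0.0, -1.0]]
wrist_force: [0.8, -0.1, -0.5]
grip_width: 92.1
```

```bash
python3 - <<'E'
from h import *
snap('wrist'); snap('wrist')
im,s=snap('wrist','w12.png'); print(s['dq'].round(1))
for v in (90,150):
    c,rad,a,o,ct=meas(im,s,(561,-0.5),26,vmin=v,sat=50); print('gear',c.round(1),round(rad,1),cv2.boundingRect(ct))
c2,rad,a,o,ct=meas(im,s,(664,5),16,vmin=120,sat=50); print('bearing',c2.round(1),round(rad,1),cv2.boundingRect(ct))
go(*c,60,90,s)
im=optics.snapshot('top');cv2.imwrite('pics/top2.png',cv2.resize(im[150:330,110:300,::-1],None,fx=3,fy=3))
E
```

```text
[ 1.4  0.2  0.3  0.2 -0.1  0. ]
gear [ 5.593e+02 -4.000e-01] 24.4 (290, 210, 62, 62)
gear [560.8  -0.6] 22.8 (291, 216, 61, 56)
bearing [664.8   4.7] 26.6 (295, 332, 63, 42)
pos [558.6  -4.  127.8] yaw 90.3 | cm [-0.25  0.34  6.78] rows 2 each [-0.13  0.17  3.39]
spin rad 0.005
after spin cm [-0.22  0.34  6.78]
```

View pics/top2.png

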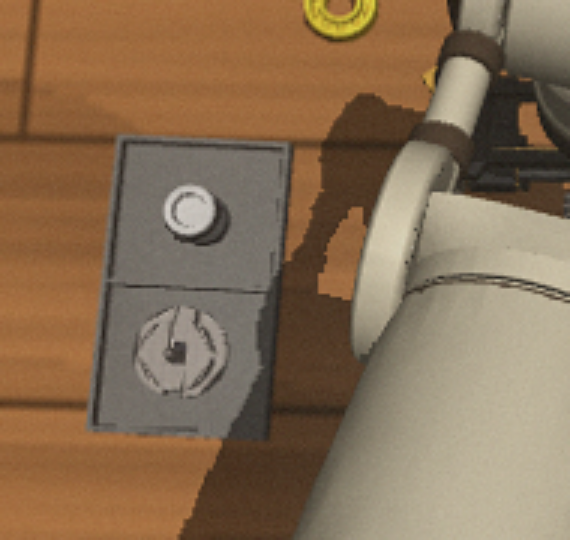

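The post tray is complete: piston upright in the upper compartment, discs on the post. Next is the gear.

>>> servo_tool([
  [-0.1,0.15,2,0,-1],
  [-0.1,0.1,2.5,0,-1],
  [0,0.05,2.5,0,-1],
  [0,0,2,0,-1],
  [0,0,1,0,-1],
  [0,0,0.2,0,-1],
])

```text
t: 24.6
tool_pos: [562.5, 8.7, 24.1]
eef_rot: [[-1.0, -0.019, 0.0], [-0.019, 1.0, 0.001], [-0.0, 0.001, -1.0]]
wrist_force: [-0.5, 0.6, 0.5]
grip_width: 91.9
```

```bash
python3 -c "
from h import *
go(560.5,-0.5,6,90)"
```

```text
pos [562.5   8.7  24.1] yaw 91.1 | cm [ 0.22 -0.92  1.81] rows 1 each [ 0.22 -0.92  1.81]
spin rad 0.019
after spin cm [ 0.2  -0.92  1.81]
```

>>> servo_tool([
  [0.1,-0.4,0.2,0,-1],
  [0.05,-0.3,0.6,0,-1],
  [0.05,-0.1,0.6,0,-1],
  [0,0,0.3,0,-1],
  [0,0,0.1,0,0],
  [0,0,0.05,0,0.3],
  [0,0,0,0,0.7],
  [0,0,0,0,0.7],
  [0,0,0,0,0.7],
  [0,0,0,0,0.7],
])

```text
t: 25.43
tool_pos: [564.2, 0.5, 8.6]
eef_rot: [[-1.0, -0.021, 0.007], [-0.021, 1.0, -0.001], [-0.007, -0.001, -1.0]]
wrist_force: [-0.1, -0.7, 0.4]
grip_width: 53.9
```

>>> servo_tool([
  [0,0,0,0,0.7],
  [0,0,0,0,0.7],
  [0,0,0,0,0.7],
])

```text
t: 25.68
tool_pos: [564.4, 0.4, 8.8]
eef_rot: [[-1.0, -0.021, 0.008], [-0.021, 1.0, -0.001], [-0.008, -0.001, -1.0]]
wrist_force: [-0.2, -0.6, 0.2]
grip_width: 45.4
```

>>> servo_tool([
  [0,0,-1,0,0.7],
  [0,0,-2,0,0.7],
  [0,0,-3,0.1,0.7],
  [0,0,-2,0.1,0.7],
  [0,-3,-0.5,0,0.7],
  [0,-3.8,0,0,0.7],
  [0,-3.8,0,0,0.7],
  [0,-3.8,0,0,0.7],
  [0,-3.8,0,0,0.7],
  [0,-3.8,0,0,0.7],
])

```text
t: 26.52
tool_pos: [519.1, -214.5, 99.6]
eef_rot: [[-0.984, 0.175, 0.003], [0.175, 0.984, 0.003], [-0.002, 0.003, -1.0]]
wrist_force: [0.6, -0.7, -2.4]
grip_width: 45.4
```

```bash
python3 -c "
from h import *
go(571,-295,80,78)"
```

```text
pos [ 519.1 -214.5   99.6] yaw 79.9 | cm [-6.52 -7.02  1.94] rows 3 each [-2.17 -2.34  0.65]
spin rad 0.033
after spin cm [-6.75 -6.79  1.96]
```

>>> servo_tool([
  [-2,-2,0,0.03,0.7],
  [-2,-2,0,0,0.7],
  [-1.5,-1.5,0,0,0.7],
  [-1,-1,0,0,0.7],
  [-0.2,0,0.5,0,0.7],
  [0,0,0.5,0,0.7],
  [0,0,0,0,0.7],
])

```text
t: 27.1
tool_pos: [568.1, -302.5, 89.8]
eef_rot: [[-0.976, 0.217, -0.001], [0.217, 0.976, 0.003], [0.001, 0.003, -1.0]]
wrist_force: [-0.4, 0.2, -3.5]
grip_width: 45.2
```

```bash
python3 -c "
from h import *
go(571,-295,13,78)
im,s=snap('wrist','w13.png')"
```

```text
pos [ 568.1 -302.5   89.8] yaw 77.5 | cm [-0.13  0.77  7.68] rows 2 each [-0.07  0.38  3.84]
spin rad -0.009
after spin cm [-0.13  0.79  7.68]
```

View pics/w13.png

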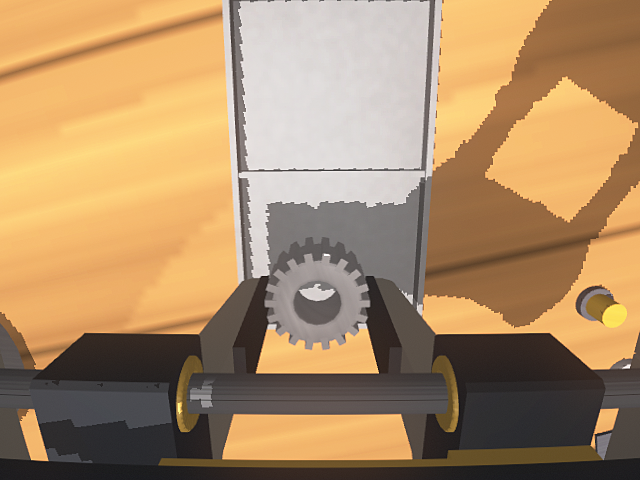

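The gear is over the far compartment, with the tray centreline at column ~335, so I need about +0.7 cm in y.

>>> servo_tool([
  [0,0.3,1,0,0.7],
  [0,0.2,1.8,0,0.7],
  [0,0.1,1.8,0,0.7],
  [0,0.1,1.5,0,0.7],
  [0,0,0.6,0,0.7],
  [0,0,0.1,0,0.7],
])

```text
t: 27.65
tool_pos: [568.2, -287.3, 18.1]
eef_rot: [[-0.977, 0.211, -0.002], [0.211, 0.977, 0.006], [0.004, 0.005, -1.0]]
wrist_force: [-0.6, 0.9, -2.7]
grip_width: 45.3
```

```bash
python3 -c "
from h import *
go(571,-295,12.7,78)"
```

```text
pos [ 568.2 -287.3   18.1] yaw 77.8 | cm [-0.44 -0.7   0.53] rows 1 each [-0.44 -0.7   0.53]
spin rad -0.004
after spin cm [-0.43 -0.69  0.54]
```

>>> servo_tool([
  [0,-0.3,0.2,0,0.7],
  [0,-0.2,0.2,0,0.7],
  [0,0,0.15,0,0.7],
  [0,0,0.1,0,0.7],
])

```text
t: 27.98
tool_pos: [567.3, -291.6, 12.9]
eef_rot: [[-0.978, 0.21, -0.002], [0.21, 0.978, 0.006], [0.003, 0.005, -1.0]]
wrist_force: [-1.9, 1.9, 0.8]
grip_width: 45.7
```

>>> servo_tool([
  [0,0,0.05,0,0.1],
  [0,0,0,0,-0.3],
  [0,0,0,0,-0.3],
  [0,0,0,0,-0.3],
  [0,0,0,0,-0.3],
  [0,0,-1,0,-0.3],
  [0,0,-2.5,0,-0.3],
  [0,0,-3,0,-0.6],
  [0,0,-2.5,0,-1],
  [0,0,0,0,-1],
])

```text
t: 28.82
tool_pos: [569.3, -294.1, 111.1]
eef_rot: [[-0.978, 0.211, 0.003], [0.211, 0.978, 0.001], [-0.003, 0.002, -1.0]]
wrist_force: [0.8, 0.1, 1.9]
grip_width: 77.7
```

```bash
python3 -c "
from h import *
go(664.5,4.8,100,90)"
```

```text
pos [ 569.3 -294.1  111.1] yaw 77.8 | cm [-3.01 31.22  1.18] rows 8 each [-0.38  3.9   0.15]
spin rad -0.212
after spin cm [-9.52 29.89  1.11]
```

>>> servo_tool([
  [-0.4,3.8,0,0,-1],
  [-0.4,3.8,0,0,-1],
  [-0.4,3.8,0,0,-1],
  [-0.4,3.8,0,0,-1],
  [-0.4,3.8,0,0,-1],
  [-0.4,3.8,0,0,-1],
  [-0.4,3.8,0,0,-1],
  [0,2.5,0,0,-1],
  [0,1,0,0,-1],
  [0,0,0,0,-1],
])

```text
t: 29.65
tool_pos: [665.9, 2.7, 114.6]
eef_rot: [[-0.976, 0.216, 0.012], [0.216, 0.976, -0.005], [-0.013, -0.002, -1.0]]
wrist_force: [-0.0, -0.5, 0.3]
grip_width: 92.0
```

```bash
python3 - <<'E'
from h import *
snap('wrist'); snap('wrist')
im,s=snap('wrist','w14.png'); print(s['dq'].round(1))
for v in (90,150):
    c,rad,a,o,ct=meas(im,s,(664.5,4.8),16,vmin=v,sat=50); print('bearing',c.round(1),round(rad,1),cv2.boundingRect(ct))
go(664.5,4.8,40,None,s)
E
```

```text
[-2.  -0.3  0.1 -0.4 -0.  -0.1]
bearing [664.5   4.8] 27.4 (286, 198, 74, 74)
bearing [732.4 -16. ] 79.2 (215, 287, 203, 63)
pos [6.656e+02 1.000e-01 1.146e+02] yaw 77.4 | cm [0.3  0.46 7.45] rows 2 each [0.15 0.23 3.73]
```

Bearing confirmed at (664.5, 4.8). Descending.

>>> servo_tool([
  [0.1,0.2,1.5,0,-1],
  [0.1,0.2,2,0,-1],
  [0,0.1,2,0,-1],
  [0,0,1.5,0,-1],
  [0,0,0.5,0,-1],
  [0,0,0,0,-1],
])

```text
t: 30.3
tool_pos: [666.1, -10.1, 39.3]
eef_rot: [[-0.972, 0.234, 0.016], [0.234, 0.972, -0.01], [-0.018, -0.006, -1.0]]
wrist_force: [0.3, -0.5, 0.2]
grip_width: 92.0
```

```bash
python3 -c "
from h import *
go(664.5,4.8,3)"
```

```text
pos [666.1 -10.1  39.3] yaw 76.4 | cm [0.57 1.43 3.61] rows 1 each [0.57 1.43 3.61]
```

>>> servo_tool([
  [0.2,0.7,0,0,-1],
  [0.1,0.5,0.3,0,-1],
  [0.1,0.2,0.5,0,-1],
  [0,0.1,0.5,0,-1],
])

```text
t: 30.63
tool_pos: [668.3, 2.9, 29.7]
eef_rot: [[-0.971, 0.239, 0.022], [0.239, 0.971, -0.011], [-0.024, -0.006, -1.0]]
wrist_force: [0.0, -0.5, 0.1]
grip_width: 91.8
```

```bash
python3 -c "
from h import *
go(664.5,4.8,3)"
```

```text
pos [668.3   2.9  29.7] yaw 76.2 | cm [0.48 0.1  2.65] rows 1 each [0.48 0.1  2.65]
```

>>> servo_tool([
  [0.2,0.05,0.9,0,-1],
  [0.15,0,0.8,0,-1],
  [0.1,0,0.6,0,-1],
  [0.05,0,0.2,0,0],
  [0.05,0,0.1,0,0.3],
  [0.03,0,0.1,0,0.6],
  [0.03,0,0.05,0,0.6],
  [0.03,0,0.05,0,0.6],
  [0,0,0.05,0,0.6],
  [0,0,0,0,0.6],
])

```text
t: 31.47
tool_pos: [665.3, 8.0, 0.7]
eef_rot: [[-0.971, 0.238, 0.028], [0.238, 0.971, -0.008], [-0.029, -0.001, -1.0]]
wrist_force: [0.5, 1.6, -0.2]
grip_width: 53.0
```

>>> servo_tool([
  [0,0,0.05,0,0.6],
  [0,0,0,0,0.6],
])

```text
t: 31.63
tool_pos: [665.3, 8.0, 0.6]
eef_rot: [[-0.971, 0.238, 0.028], [0.238, 0.971, -0.008], [-0.029, -0.001, -1.0]]
wrist_force: [0.5, 1.6, -0.3]
grip_width: 53.0
```

>>> servo_tool([
  [0,0,-1,0,0.6],
  [0,0,-2,0,0.6],
  [0,0,-3,0,0.6],
  [0,0,-2,0,0.6],
  [0.6,-1.6,-0.5,0,0.6],
  [1.2,-3.2,0,0,0.6],
  [1.2,-3.2,0,0,0.6],
  [1.2,-3.2,0,0,0.6],
  [1.2,-3.2,0,0,0.6],
  [1.2,-3.2,0,0,0.6],
])

```text
t: 32.47
tool_pos: [552.1, -148.3, 88.2]
eef_rot: [[-0.973, 0.228, 0.023], [0.228, 0.974, -0.01], [-0.024, -0.004, -1.0]]
wrist_force: [1.3, 0.3, -1.8]
grip_width: 53.4
```

```bash
python3 -c "
from h import *
go(470,-273.5,90,78)"
```

```text
pos [ 552.1 -148.3   88.2] yaw 76.8 | cm [  5.13 -14.06  -0.24] rows 4 each [ 1.28 -3.51 -0.06]
spin rad -0.021
after spin cm [  5.43 -13.95  -0.18]
```

>>> servo_tool([
  [1.2,-3.2,0,-0.02,0.6],
  [1.2,-3.2,0,0,0.6],
  [1.2,-3,0,0,0.6],
  [0.9,-2,0,0,0.6],
  [0.4,-1,0,0,0.6],
  [0,0,0,0,0.6],
  [0,0,0,0,0.6],
])

```text
t: 33.05
tool_pos: [466.8, -269.6, 88.8]
eef_rot: [[-0.976, 0.216, 0.018], [0.215, 0.976, -0.013], [-0.021, -0.009, -1.0]]
wrist_force: [0.5, 0.0, -2.0]
grip_width: 53.3
```

```bash
python3 -c "
from h import *
go(470,-273.5,4.6,78)"
```

```text
pos [ 466.8 -269.6   88.8] yaw 77.5 | cm [-0.22 -0.24  8.42] rows 3 each [-0.07 -0.08  2.81]
spin rad -0.008
after spin cm [-0.39 -0.31  8.42]
```

>>> servo_tool([
  [0,-0.05,1.5,0,0.6],
  [0,-0.05,1.8,0,0.6],
  [0,0,1.5,0,0.6],
  [0,0,0.8,0,0.6],
  [0,0,0.1,0,0.6],
])

```text
t: 33.47
tool_pos: [470.9, -268.7, 31.6]
eef_rot: [[-0.977, 0.212, 0.021], [0.212, 0.977, -0.015], [-0.024, -0.01, -1.0]]
wrist_force: [-0.6, 0.3, -1.0]
grip_width: 53.4
```

```bash
python3 -c "
from h import *
go(470,-273.5,4.6,78)"
```

```text
pos [ 470.9 -268.7   31.6] yaw 77.8 | cm [ 0.05 -0.46  2.71] rows 1 each [ 0.05 -0.46  2.71]
spin rad -0.004
after spin cm [-0.01 -0.49  2.7 ]
```

>>> servo_tool([
  [0,-0.25,0.6,0,0.6],
  [0,-0.15,0.7,0,0.6],
  [0,0,0.7,0,0.6],
  [0,0,0.3,0,0.6],
  [0,0,0.1,0,0.6],
  [0,0,0.1,0,0.6],
])

```text
t: 33.97
tool_pos: [472.5, -272.7, 6.1]
eef_rot: [[-0.978, 0.209, 0.023], [0.209, 0.978, -0.016], [-0.026, -0.011, -1.0]]
wrist_force: [1.1, 0.0, -1.0]
grip_width: 53.2
```

>>> servo_tool([
  [0,0,0.15,0,0.6],
  [0,0,0.1,0,0],
  [0,0,0,0,-0.45],
  [0,0,0,0,-0.45],
  [0,0,0,0,-0.45],
  [0,0,-0.5,0,-0.45],
  [0,0,-1.5,0,-0.45],
  [0,0,-3,0,-0.45],
  [0,0,-3,0,-1],
  [0,0,-3,0,-1],
])

```text
t: 34.8
tool_pos: [467.1, -268.6, 114.1]
eef_rot: [[-0.978, 0.21, 0.015], [0.21, 0.978, -0.008], [-0.016, -0.005, -1.0]]
wrist_force: [0.7, -0.2, -0.3]
grip_width: 77.7
```

>>> servo_tool([
  [3,1,-2,0,-1],
  [3,1,-2,0,-1],
  [3,0,-2,0,-1],
  [2,0,-1,0,-1],
  [0,0,0,0,-1],
  [0,0,0,0,-1],
  [0,0,0,0,-1],
  [0,0,0,0,-1],
])

```text
t: 35.47
tool_pos: [364.1, -228.0, 195.4]
eef_rot: [[-0.977, 0.21, 0.031], [0.209, 0.978, -0.024], [-0.035, -0.017, -0.999]]
wrist_force: [-0.1, -0.2, 0.2]
grip_width: 91.8
```

```bash
python3 - <<'E'
from h import *
im,s=snap('top'); cv2.imwrite('pics/top3.png',cv2.resize(im[130:340,120:480,::-1],None,fx=2.2,fy=2.2))
print(s['tool_pos'],s['wrist_force'])
c=meas(im,s,(558.8,106.9),15.4,vmin=40,name='top');print('pinion',c[0],c[1])
E
```

```text
[ 364.11630369 -227.95925626  195.36655896] [-0.13643812 -0.23365012  0.19594636]
pinion [498.93743896 286.0178833 ] 122.15306091308594
```

View pics/top3.png

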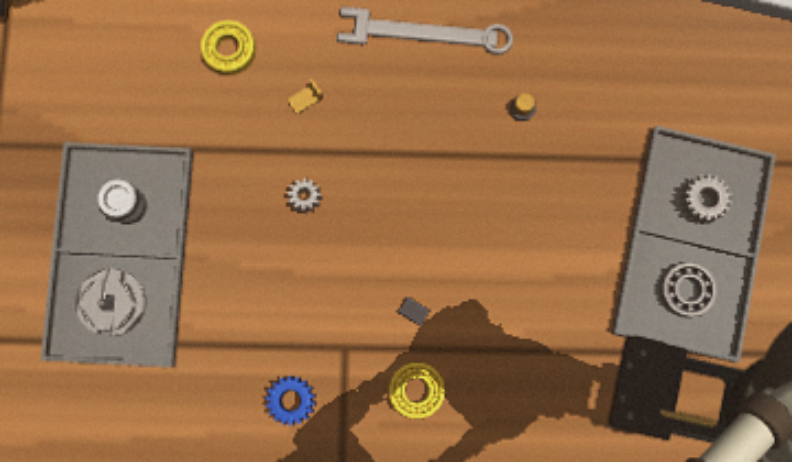

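Both kits look complete, and the pinion is at (257.7, 218.6), the same place as at the start.

```bash
python3 -c "
from h import *
print(job.finish_job())"
```

```text
the job is handed in; nothing more can be done
None
```

I made up both kits and handed the job in at about 35 s of simulated time; no verdict was reported.

- **Post tray:** the large disc is on the post collar. The small disc is flat on top of it, and its slot points the opposite way, about 180° apart in the wrist and top views. When last measured, the large disc's centre was about 3 mm from the post. The piston stands upright in the empty compartment.
- **Plain tray:** the gear lies flat in the far compartment and the bearing flat in the near one.
- **Pinion and arm:** the pinion's pixel position in the last top picture is the same as at the start. The yellow and blue look-alikes were left alone, and the arm had retracted with nothing in contact.

**Failed checks:** two automatic measurements picked up the tray outline instead of the part: the piston after placing, and the pinion at the end. I checked both by eye in the top view instead. Final heights were not measured separately; I judged them from the tool height at release and how flat the parts looked. The highest contact reading I saw was about 20 N, while seating the small disc.

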